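# Load sample pots under the carrier's lips and latch the gate

## Robot

A 7-joint arm with a two-finger parallel gripper is mounted at the origin on a cart in front of the work surface, level with it; the furniture and walls round the work are solid. World frame = base frame: x ahead of the robot, y to its left, z up, the work surface at z = 0. Lengths are in m, angles in rad, forces in N, time in s.
With the tool pointing down it reaches from about 0.425 to 0.875 m from the base axis. Payload 8.4 kg.
Tool frame: the origin (TCP) lies between the finger pads; the fingertips stand 11 mm ahead of it and the grasp point (between the pads) lies 8 mm behind it (robot.tips_ahead is the distance from the TCP to the fingertips, in m); z points along the fingers, y is the line along which they close (so a half turn about z gives the same grasp; the last joint's range is limited). The gripper opens to 87 mm and grips with 3 to 60 N. Pads are 19 mm wide; open, the fingers measure 117 mm over their backs; the gripper's body (75 mm by 190 mm) begins 51 mm behind the grasp point.
Start: joints at [-1.242, 0.333, 0.04, 1.465, -0.013, 1.343, -0.059], TCP at [0.27, 0.591, 0.234] pointing down, gripper open.
Joint ranges: [-2.58, 2.58], [-0.38, 2.09], [-1.3, 1.39], [0.25, 2.4], [-1.5, 4.64], [0.08, 2.09], [-2.65, 2.65]. Speed limits (rad/s): [2.22, 2.22, 2.79, 2.79, 3.14, 3.14, 3.14].

## Interface

Orientations are given as a unit quaternion [w, x, y, z].
In Python, from plant import robot gives the robot as it stands. The module is installed in compiled form; this text tells all that it offers.
- The arm moves only by the shell command python3 -m creep 'ROWS' [FORCE]. ROWS is JSON, a list of rows, each a list of 3 entries, a list of its own where there are three numbers: the shift along the world's x, y, z in mm, then the turn about the world's z in degrees, then the finger opening in mm, from 0 to 87. In form: [[[dx, dy, dz], twist, grip], ...]. A call has exactly 5 rows; each row is the pose to reach, as a shift and turn from the pose commanded when the call began; what a row does not reach only later rows make up. A row lasts 1/12 s, in which the tool goes at most 41.7 mm and 7.16 degrees, less where a joint would pass 70% of its speed; a pose out of reach is approached as far as the arm can. A call with a gripper value outside its range is refused whole. The fingers move at their own pace and stop on an object; FORCE is the grip in N (left out, the last holds). Time passes only in rows, so rows that repeat a pose let the fingers close, or fill a call up. It gives the time, the measured TCP pose, the force, the opening and the grip force at its end, in the units of the state.
- robot.get_state(): the state, without advancing time (a new reading comes with each control period).
- robot.grab_frame(name): name is "scene" or "top" or "wrist"; returns (picture, depth): 480x640x3 uint8, blue, green, red; 480x640 float32, m along the optical axis (not along the pixel's ray), 0 where there is no reading.
- robot.camera_info(name): a dict with "vertical_fov" (degrees; the focal length in pixels is half the picture's height over the tangent of half this angle, whatever the lens; pixels are square), "cx", "cy" (the principal point, pixels), "D" ([k1, k2, p1, p2, k3] as OpenCV has them; the pictures are not rectified), "rvec" (rotation vector, rad) and "tvec" (3), from world to camera coordinates, as OpenCV has them. Camera axes: x right, y down, z forward; pixel columns grow to the right and rows downward; lengths in m; the calibration is good to about 2 mm. A picture is of the moment at which its call begins: read the wrist's pose just before it. camera_info takes no time and is no camera call; for the wrist camera it gives the pose at the moment of the call.
- robot.close_job(): hands the job in; it is judged then, once.
The state is a dict: "clock": time; "joint_positions": joint angles; "qd": joint speeds; "effort": joint torques, N m; "ee_pos": TCP position; "orientation": TCP orientation; "wrist_force": force on the tool from outside, world axes, zero at the start; "ft_torque": the same for the moment, N m; "grip_width": finger opening in m; "gripper_force": force on a finger pad.
Only numpy, scipy, OpenCV 4.12 (cv2) and the standard library are available. Lean on these libraries where they do the work, as an engineer would, in place of code of your own. Each camera call takes 0.05 s, during which the arm holds its last target. There are 200 camera calls.

## Task

Get the transport carrier on the steel over-shelf ready to go: slide its gate fully open, then slide every lidded sample pot that stands loose on the over-shelf into the two lanes, under the hold-down lips, upright and at most two to a lane, and push the gate shut until its spring catch clicks in. Leave the empty pot, the timer and the stamp where they stand.

Things in the scene. Friction and masses are not known exactly. Their poses are not given: they have to be found in the camera images.
- carrier: aluminium pot carrier, fixed on the over-shelf, 242 mm long, 174 mm wide. Origin: middle of its base, at z = 0.100; own x runs along its two lanes from mouth to back stop, y to the left lane. Floor top 14 mm up. Lanes 66 mm wide, centres y = +-40 mm, between 14 mm thick walls from x = -24 mm to the back stop at x = +112; round guide posts 14 mm thick at x = -46, y = -80, 0, +80
- lane_left (a point): floor point (14 mm above the carrier's base) mid-mouth of the left lane, on the gate line: carrier x = -32, y = +40 mm; axes as the carrier's. Behind it hold-down lips reach 12 mm over each side of the lane, underside 59 mm and top 62 mm above the floor, with an open slot 42 mm wide between them: pots cannot enter from above, but slide in under the lips with 3 mm to spare
- lane_right (a point): the same for the right lane (carrier x = -32, y = -40 mm). In front of both mouths lies an open loading apron (flat floor, no walls) from carrier x = -122 to the guide posts at x = -53 mm; each lane holds two pots between gate line and back stop (144 mm)
- gate (a joint): gate travel in m along carrier y: 0 = shut (one steel tine, 10 mm wide, 7 mm thick, 48 mm tall, in the middle of each mouth), 0.040 = fully open (tines hidden behind the guide posts). Starts part open, 2 N friction, stays where left. Closing, a spring plunger resists from 0.012 to 0.0055 with 5 to 6 N in all, then snaps it to 0 and holds it
- gate_grip (a point): centre of the gate's upright black knob, 20 mm thick, 48 mm tall (24 mm above and below this point), outside the carrier's left wall: 140 mm from the carrier's middle line when shut, 180 when open, on the gate line. When shut, 43 mm of clear gap to the wall. Carrier +y opens, -y shuts
- pot_a: one of 3 or 4 white-lidded clear sample pots to load (absent in some starts): 56 mm tall, lid 61 mm across and 15 mm deep, body under the lid 57 mm across, about 50 g; starts upright on the steel over-shelf, whose top is at z = 0.100. Origin: centre of its underside, z up
- pot_b: one of 3 or 4 white-lidded clear sample pots to load (absent in some starts): 56 mm tall, lid 61 mm across and 15 mm deep, body under the lid 57 mm across, about 50 g; starts upright on the steel over-shelf, whose top is at z = 0.100. Origin: centre of its underside, z up
- pot_c: one of 3 or 4 white-lidded clear sample pots to load (absent in some starts): 56 mm tall, lid 61 mm across and 15 mm deep, body under the lid 57 mm across, about 50 g; starts upright on the steel over-shelf, whose top is at z = 0.100. Origin: centre of its underside, z up
- pot_d: one of 3 or 4 white-lidded clear sample pots to load (absent in some starts): 56 mm tall, lid 61 mm across and 15 mm deep, body under the lid 57 mm across, about 50 g; starts upright on the steel over-shelf, whose top is at z = 0.100. Origin: centre of its underside, z up
- overshelf: fixed steel over-shelf, 360 mm (x) by 710 mm (y), on legs over the pots of the table; flat top at z = 0.100 with a 10 mm high upstand round its edge. Origin: under its middle, at z = 0
- empty_pot: bystander: clear pot without a lid, 58 mm across, 52 mm tall, on the over-shelf; leave it. Origin: centre of its underside
- timer: bystander: square bench timer 62x62x20 mm lying on the over-shelf; leave it. Origin: centre of its underside
- stamp: bystander: self-inking date stamp 30x54x71 mm standing on the over-shelf; leave it. Origin: centre of its underside

How it is judged:
On the way, in this order (a step that is already met when the one before it is completed fails the run):
1. the gate is fully open (value of joint gate above 0.036 m), for 0.2 s.
2. every pot stands in a lane behind the gate line, under the lips (x of pot_a in the frame of carrier between -0.001 and 0.092 m and z of pot_a in the frame of carrier between 0.008 and 0.02 m and (y of pot_a in the frame of carrier between 0.03 and 0.05 m or y of pot_a in the frame of carrier between -0.05 and -0.03 m) and angle between each of pot_a, pot_b, pot_c, pot_d's own z axis and vertical below 0.12 rad and x of pot_b in the frame of carrier between -0.001 and 0.092 m and z of pot_b in the frame of carrier between 0.008 and 0.02 m and (y of pot_b in the frame of carrier between 0.03 and 0.05 m or y of pot_b in the frame of carrier between -0.05 and -0.03 m) and x of pot_c in the frame of carrier between -0.001 and 0.092 m and z of pot_c in the frame of carrier between 0.008 and 0.02 m and (y of pot_c in the frame of carrier between 0.03 and 0.05 m or y of pot_c in the frame of carrier between -0.05 and -0.03 m) and x of pot_d in the frame of carrier between -0.001 and 0.092 m and z of pot_d in the frame of carrier between 0.008 and 0.02 m and (y of pot_d in the frame of carrier between 0.03 and 0.05 m or y of pot_d in the frame of carrier between -0.05 and -0.03 m)), for 0.2 s.
At the end, for the whole second after the job is handed in: every pot present stands upright (within 0.12 rad) and at rest on the carrier's floor in one of the lanes, wholly behind the gate line, and the gate is latched shut (within 2 mm of 0) (all of step 2 and value of joint gate below 0.002 m and linear speed of each of pot_a, pot_b, pot_c, pot_d below 0.02 m/s); the robot touches nothing.
It fails at once if the empty pot was shoved more than 30 mm (distance of empty_pot from where it was at the start of the episode above 0.03 m).
It fails at once if the bench timer was shoved more than 30 mm (distance of timer from where it was at the start of the episode above 0.03 m).
It fails at once if the date stamp was shoved more than 30 mm (distance of stamp from where it was at the start of the episode above 0.03 m).
Of pot_a, pot_b, pot_c, pot_d only 3 to 4 are there at a start; the rules pass over those that are not, and their reading is None.
At some moment in a run one of pot_a, pot_b, pot_c, pot_d may be knocked a few centimetres aside while the robot is not near it.
It also fails if it takes over 208 s, if anything falls off the work surface, if the arm or the gripper's body presses on something with over 40 N, if the wrist force passes 120 N, or if a joint passes its speed limit or range.

## Working session

There is one attempt and no reset: what is moved stays moved. The work goes in short steps, Python scripts to look and compute and a shell command to move; the robot and the scene stay as the last step left them, time stands still between calls to the robot, and variables do not carry over. Pictures are saved under pics/ and viewed, at most 14 in all, crops included, and the job is handed in when it is done.

```bash
mkdir -p pics; cat > h.py <<'E'
import numpy as np, cv2
from plant import robot
def K(n):
    c=robot.camera_info(n); f=240/np.tan(np.radians(c["vertical_fov"])/2)
    return c,np.array([[f,0,c["cx"]],[0,f,c["cy"]],[0,0,1]]),np.array(c["D"],float)
def shot(n,fn):
    c,k,D=K(n); p,d=robot.grab_frame(n); cv2.imwrite(f"pics/{fn}.png",p)
    np.savez(f"pics/{fn}.npz",d=d,k=k,D=D,r=np.array(c["rvec"],float),t=np.array(c["tvec"],float)); return p,d
def ray(fn,uv):
    z=np.load(f"pics/{fn}.npz"); R=cv2.Rodrigues(z["r"])[0]
    u=cv2.undistortPoints(np.array([[uv]],float),z["k"],z["D"])[0,0]
    return -R.T@z["t"].ravel(), R.T@np.array([u[0],u[1],1]), z
def onz(fn,uv,h):   # pixel on plane z=h
    o,r,_=ray(fn,uv); return o+r*(h-o[2])/r[2]
def dep(fn,uv):     # pixel by depth
    o,r,z=ray(fn,uv); u,v=map(int,uv); p=z["d"][v-2:v+3,u-2:u+3]; return o+r*np.median(p[p>0])
def tri(f1,a,f2,b):
    o1,r1,_=ray(f1,a);o2,r2,_=ray(f2,b)
    s=np.linalg.lstsq(np.c_[r1,-r2],o2-o1,rcond=None)[0]; p,q=o1+s[0]*r1,o2+s[1]*r2
    return (p+q)/2,np.linalg.norm(p-q)
E
python3 - <<'E'
from h import *
for n in("scene","top"): shot(n,n+"0")
s=robot.get_state(); print(s["ee_pos"],s["orientation"],s["clock"],robot.tips_ahead)
E
```

```text
[0.26949781 0.59104093 0.23275316] [-1.07407165e-04  2.12257606e-01  9.77213475e-01 -7.22184027e-04] 0.1 0.011
```

View pics/top0.png

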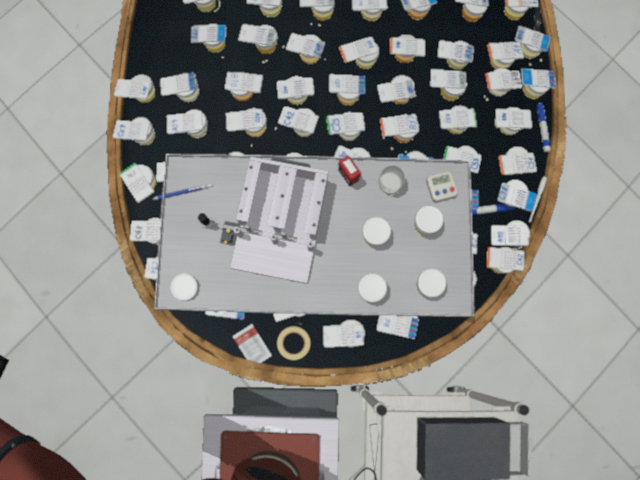

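View pics/scene0.png

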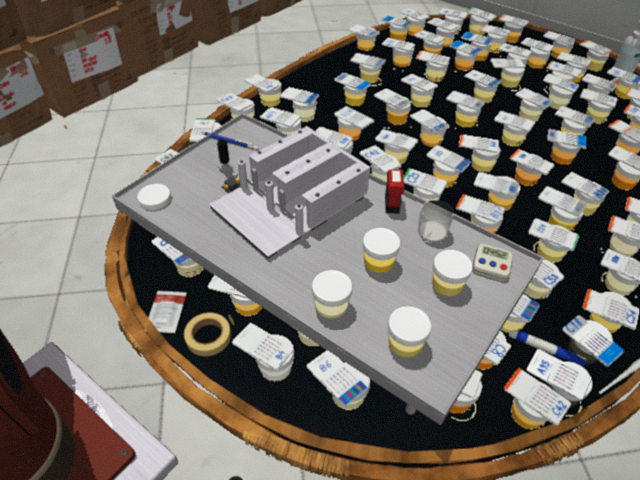

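The top view shows four tall lidded pots at (377,231), (429,219), (372,288) and (432,283). The carrier is at (282,220), the black knob at (204,219), and a flat loose lid (not a pot) at (184,287). The empty pot is at (391,180), the timer at (441,186) and the stamp at (348,169).

```bash
python3 - <<'E'
from h import *
p=cv2.imread("pics/top0.png")[145:295,190:350]; cv2.imwrite("pics/c1.png",cv2.resize(p,None,fx=5,fy=4*1.0,interpolation=cv2.INTER_CUBIC) if 0 else cv2.resize(p,(640,600),interpolation=cv2.INTER_CUBIC))
for n,a,b in [("A",(377,231),(381,243)),("B",(429,219),(452,259)),("C",(372,288),(332,287)),("D",(432,283),(409,325))]:
    print(n,tri("top0",a,"scene0",b),dep("top0",a),onz("top0",a,.156))
for n,a in [("empty",(391,180)),("timer",(441,186)),("stamp",(348,169)),("lid",(184,287)),("knob",(204,219)),("c00",(166,155)),("c1",(472,315))]:
    print(n,dep("top0",a).round(3),onz("top0",a,.11).round(3))
E
```

```text
A (array([ 0.56812518, -0.22778731,  0.1495365 ]), np.float64(0.004311407906425445)) [ 0.5683674  -0.22883622  0.15539787] [ 0.5682438  -0.22877303  0.156     ]
B (array([ 0.59503801, -0.33997913,  0.16408812]), np.float64(0.002954371491147205)) [ 0.5980217  -0.34305921  0.15495616] [ 0.59778192 -0.3428511   0.156     ]
C (array([ 0.44425568, -0.21862997,  0.14978096]), np.float64(0.001953412526909928)) [ 0.44438467 -0.21879951  0.15528155] [ 0.4443109  -0.21873009  0.156     ]
D (array([ 0.45697966, -0.3472533 ,  0.15006111]), np.float64(0.004012202229970047)) [ 0.45746755 -0.34746913  0.15695885] [ 0.45757654 -0.34766412  0.156     ]
empty [ 0.7   -0.266  0.104] [ 0.698 -0.266  0.11 ]
timer [ 0.685 -0.38   0.117] [ 0.687 -0.381  0.11 ]
stamp [ 0.702 -0.163  0.17 ] [ 0.722 -0.167  0.11 ]
lid [0.44  0.193 0.114] [0.44  0.194 0.11 ]
knob [0.583 0.146 0.169] [0.596 0.158 0.11 ]
c00 [0.784 0.289 0.004] [0.748 0.259 0.11 ]
c1 [ 0.393 -0.448  0.106] [ 0.393 -0.447  0.11 ]
```

View pics/c1.png

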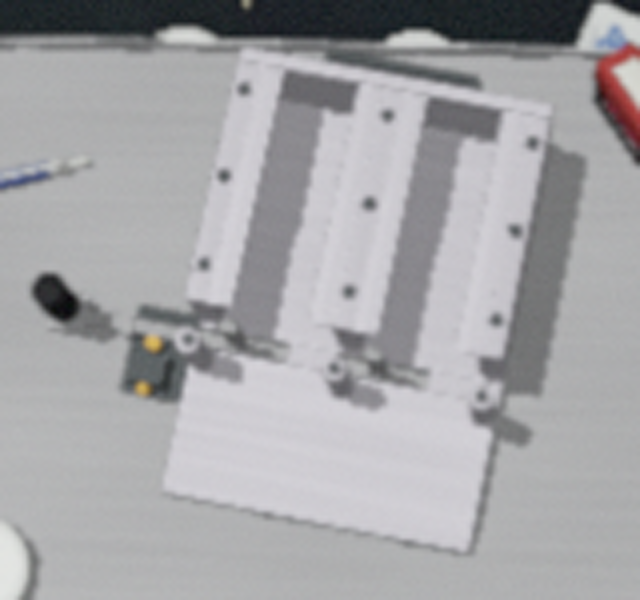

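The enlarged crop shows the carrier squarely from above. Its apron corners are at crop (165,491) and (470,552), its back corners at (243,52) and (550,105), the post tops at (187,341), (336,370) and (484,397), and the knob top at (50,290).

```bash
cat >> h.py <<'E'
def carrier_fit(obs):
    from scipy.optimize import least_squares
    def fr(p,x,y): c,s=np.cos(p[2]),np.sin(p[2]); return np.array([p[0]+c*x-s*y,p[1]+s*x+c*y])
    r=least_squares(lambda p: np.concatenate([fr(p,*m)-w[:2] for m,w in obs]),[.6,.02,-.17])
    return r.x,r.fun.reshape(-1,2)
E
python3 - <<'E'
from h import *
px=lambda u,v:(190+u/4,145+v/4)
o=[((-.122,.087),onz("top0",px(165,491),.114)),((-.122,-.087),onz("top0",px(470,552),.114)),
((.120,.087),onz("top0",px(243,52),.176)),((.120,-.087),onz("top0",px(550,105),.176))]
for p in [(187,341),(336,370),(484,397)]: print("post",dep("top0",px(*p)))
for p in [(70,292),(50,290),(150,345),(143,388),(165,370),(218,180),(380,200),(270,120)]: print(p,dep("top0",px(*p)).round(3))
x,f=carrier_fit(o); print(x,np.degrees(x[2]),f*1e3)
c,s=np.cos(x[2]),np.sin(x[2]); inv=lambda w:np.array([[c,s],[-s,c]])@(np.array(w)[:2]-x[:2])
print("knob in carrier",inv(onz("top0",px(46,288),.172)),inv(onz("top0",px(66,305),.124)))
for p,h in [((187,341),.176),((336,370),.176),((484,397),.176)]: print(inv(onz("top0",px(*p),h)))
for p in [(125,390),(185,400),(140,310)]: print("latch",inv(onz("top0",px(*p),.12)))
E
```

```text
post [0.55831438 0.07199896 0.17770736]
post [ 0.54483037 -0.00799789  0.17595752]
post [ 0.53185866 -0.0869356   0.17768584]
(70, 292) [0.59  0.143 0.148]
(50, 290) [0.586 0.149 0.17 ]
(150, 345) [0.569 0.103 0.111]
(143, 388) [0.544 0.105 0.112]
(165, 370) [0.554 0.093 0.113]
(218, 180) [0.648 0.06  0.176]
(380, 200) [ 0.638 -0.028  0.177]
(270, 120) [0.683 0.034 0.173]
[ 0.59033922 -0.0151179  -0.16322405] -9.352049003695756 [[-1.87989613  1.09267618]
 [-0.60349519 -0.513124  ]
 [ 2.02313594  1.21747095]
 [ 0.46025539 -1.79702313]]
knob in carrier [-0.03043787  0.16333753] [-0.02894004  0.16177083]
[-0.04545835  0.0810576 ]
[-0.04606835 -0.00037445]
[-0.04573967 -0.08029629]
latch [-0.06938487  0.1192657 ]
latch [-0.06863146  0.08500362]
latch [-0.02328499  0.12082724]
```

```bash

python3 -m creep '[[[21,-29,0],-5,60],[[42,-59,0],-10,60],[[63,-88,0],-15,60],[[84,-117,0],-20,60],[[105,-147,0],-25,60]]' 30
python3 -m creep '[[[21,-29,0],-5,60],[[42,-59,0],-10,60],[[63,-88,0],-15,60],[[84,-117,0],-20,60],[[105,-147,0],-25,60]]'
python3 -m creep '[[[21,-29,0],-5,60],[[42,-59,0],-10,60],[[63,-88,0],-15,60],[[84,-117,0],-20,60],[[105,-147,0],-25,60]]'
python3 -m creep '[[[0,0,0],0,60],[[0,0,0],0,50],[[0,0,0],0,50],[[0,0,0],0,50],[[0,0,0],0,50]]'
python3 - <<'E'
from h import *
shot("wrist","w1")
E
```

```text
clock: 0.52
ee_pos: [0.3752, 0.4428, 0.2332]
orientation: [-0.0, 0.421, 0.907, -0.0]
wrist_force: [0.3, -0.9, -0.2]
grip_width: 0.0634
gripper_force: 0.0
clock: 0.93
ee_pos: [0.4802, 0.2958, 0.2334]
orientation: [-0.0, 0.607, 0.795, -0.0]
wrist_force: [1.1, -0.3, -1.2]
grip_width: 0.0603
gripper_force: 0.0
clock: 1.35
ee_pos: [0.5852, 0.149, 0.2334]
orientation: [-0.0, 0.765, 0.645, -0.0]
wrist_force: [-0.3, 1.2, 0.3]
grip_width: 0.0598
gripper_force: 0.0
clock: 1.77
ee_pos: [0.584, 0.152, 0.2334]
orientation: [-0.0, 0.762, 0.647, -0.0]
wrist_force: [0.3, 0.4, 0.0]
grip_width: 0.0506
gripper_force: 0.0
```

View pics/w1.png

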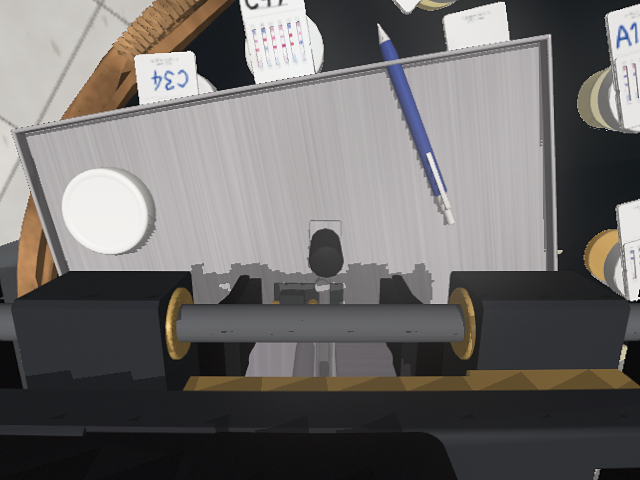

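The wrist view shows the knob at (325,255), centred between the open fingers, with the loose lid at (108,210).

```bash
python3 - <<'E'
from h import *
for p in [(325,240),(325,262),(325,250)]: print(dep("w1",p))
print(onz("w1",(327,262),.17), ray("w1",(325,262))[0])
print(tri("w1",(326,262),"top0",(190+46/4,145+288/4)))
E
```

```text
[0.58808537 0.16260214 0.15775146]
[0.58641147 0.15311729 0.17000475]
[0.58752521 0.15994887 0.16988367]
[0.58751426 0.15293324 0.17      ] [0.59480075 0.2185446  0.38468585]
(array([0.58732989, 0.15210508, 0.16778129]), np.float64(0.0010129295283979474))
```

```bash

python3 -m creep '[[[2,1,-20],0,50],[[2,1,-40],0,50],[[2,1,-60],0,50],[[2,1,-80],0,50],[[2,1,-82],0,50]]'
python3 -m creep '[[[0,0,0],0,40],[[0,0,0],0,10],[[0,0,0],0,10],[[0,0,0],0,10],[[0,0,0],0,10]]' 30
python3 -m creep '[[[0.6,4,0],0,10],[[1.3,8,0],0,10],[[1.9,12,0],0,10],[[2.4,15,0],0,10],[[2.8,17,0],0,10]]'
python3 -m creep '[[[0,0,0],0,10],[[0,0,0],0,10],[[0,0,0],0,10],[[0,0,0],0,10],[[0,0,0],0,10]]'
python3 - <<'E'
from h import *
shot("top","top1")
E
```

```text
clock: 2.23
ee_pos: [0.5843, 0.1519, 0.148]
orientation: [-0.001, 0.763, 0.647, -0.002]
wrist_force: [-0.8, -0.6, -0.9]
grip_width: 0.0501
gripper_force: 0.0
clock: 2.65
ee_pos: [0.5872, 0.1516, 0.1526]
orientation: [0.0, 0.763, 0.646, 0.001]
wrist_force: [0.0, 0.4, -0.1]
grip_width: 0.0244
gripper_force: 0.0
clock: 3.07
ee_pos: [0.5901, 0.1693, 0.1522]
orientation: [0.0, 0.763, 0.646, 0.001]
wrist_force: [0.8, -2.4, 6.8]
grip_width: 0.0191
gripper_force: 30.0
clock: 3.48
ee_pos: [0.5902, 0.1696, 0.1523]
orientation: [0.0, 0.763, 0.646, 0.001]
wrist_force: [0.3, 1.8, 5.2]
grip_width: 0.0189
gripper_force: 30.0
```

```bash

python3 -m creep '[[[0.2,1,0],0,10],[[0.3,2,0],0,10],[[0.5,3,0],0,10],[[0.5,3,0],0,10],[[0.5,3,0],0,10]]'
python3 - <<'E'
from h import *
shot("top","top1")
p=cv2.imread("pics/top1.png")[145:295,190:350]; cv2.imwrite("pics/c2.png",cv2.resize(p,(640,600),interpolation=cv2.INTER_CUBIC))
E
```

```text
clock: 3.95
ee_pos: [0.5904, 0.1709, 0.1522]
orientation: [0.0, 0.763, 0.646, 0.0]
wrist_force: [-2.0, -3.9, 7.5]
grip_width: 0.0194
gripper_force: 30.0
```

View pics/c2.png

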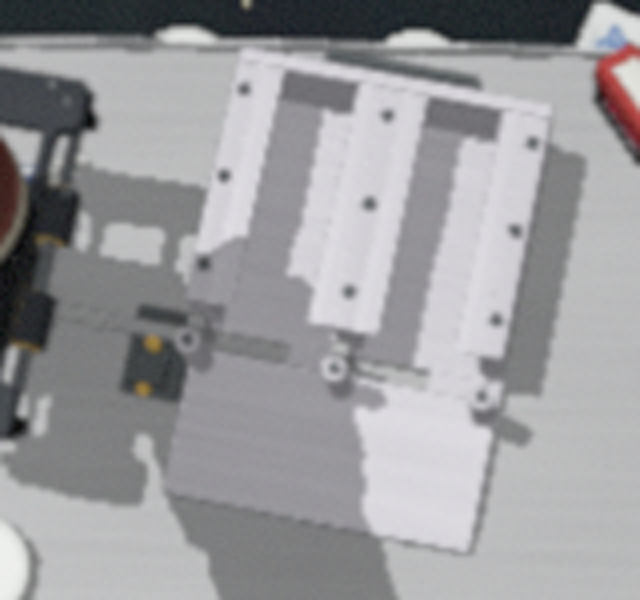

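The crop shows both tines behind their posts, at (187,341) and (336,370). The arm stopped about 2 mm short of its target, so the gate is at its stop. I'm releasing the knob and going above pot A.

```bash
cat >> h.py <<'E'
def cloud(fn):
    z=np.load(f"pics/{fn}.npz"); d=z["d"]; v,u=np.mgrid[:480,:640]
    q=cv2.undistortPoints(np.stack([u,v],-1).reshape(-1,1,2).astype(float),z["k"],z["D"]).reshape(480,640,2)
    P=np.dstack([q,np.ones((480,640))])*d[...,None]; R=cv2.Rodrigues(z["r"])[0]
    return (P-z["t"].ravel())@R
def lids(fn,lo=.149,hi=.163):
    W=cloud(fn); g=cv2.imread(f"pics/{fn}.png").min(2)
    m=((W[...,2]>lo)&(W[...,2]<hi)&(g>130)&(np.load(f"pics/{fn}.npz")["d"]>0)).astype(np.uint8)
    n,l,s,c=cv2.connectedComponentsWithStats(m)
    for i in range(1,n):
        if s[i,4]>150:
            p=W[l==i]; (x,y),r=cv2.minEnclosingCircle(p[:,:2].astype(np.float32))
            print(fn,"px",c[i].round(),"n",s[i,4],"mean",p.mean(0).round(4),"circ",round(x,4),round(y,4),"r",round(r,4))
E
python3 -m creep '[[[0,0,0],0,40],[[0,0,0],0,50],[[0,0,20],0,50],[[0,0,50],0,60],[[0,0,85],0,70]]'
python3 -m creep '[[[-2,-40,0],0,75],[[-4,-80,0],0,75],[[-6,-120,0],0,75],[[-8,-160,0],0,75],[[-11,-200,0],0,75]]'
python3 -m creep '[[[-2,-40,0],0,75],[[-4,-80,0],0,75],[[-6,-120,0],0,75],[[-8,-160,0],0,75],[[-11,-200,0],0,75]]'
python3 -m creep '[[[0,0,0],0,75],[[0,0,0],0,75],[[0,0,0],0,75],[[0,0,0],0,75],[[0,0,0],0,75]]'
python3 - <<'E'
from h import *
shot("wrist","w2");shot("top","top2")
lids("w2");lids("top2");lids("top0")
E
```

```text
clock: 4.42
ee_pos: [0.5886, 0.1717, 0.2355]
orientation: [-0.001, 0.763, 0.646, -0.002]
wrist_force: [0.2, 0.1, 0.1]
grip_width: 0.045
gripper_force: 0.0
clock: 4.83
ee_pos: [0.5786, -0.0297, 0.2363]
orientation: [-0.0, 0.763, 0.646, 0.0]
wrist_force: [1.1, -1.8, 0.5]
grip_width: 0.0728
gripper_force: 0.0
clock: 5.25
ee_pos: [0.5679, -0.2296, 0.2363]
orientation: [-0.0, 0.763, 0.647, 0.0]
wrist_force: [0.9, 0.3, -0.5]
grip_width: 0.0747
gripper_force: 0.0
clock: 5.67
ee_pos: [0.5686, -0.2267, 0.2363]
orientation: [-0.0, 0.762, 0.647, 0.0]
wrist_force: [-0.5, 0.5, -0.6]
grip_width: 0.075
gripper_force: 0.0
w2 px [321. 253.] n 7592 mean [ 0.5689 -0.2248  0.1557] circ 0.5686 -0.2261 r 0.0304
w2 px [125. 257.] n 4440 mean [ 0.4516 -0.208   0.1555] circ 0.4451 -0.2165 r 0.0302
w2 px [510. 255.] n 431 mean [ 0.6829 -0.246   0.1518] circ 0.6914 -0.2603 r 0.0287
top2 px [432. 220.] n 450 mean [ 0.5947 -0.3486  0.1558] circ 0.598 -0.3436 r 0.0313
top2 px [431. 282.] n 601 mean [ 0.459  -0.3463  0.1557] circ 0.4606 -0.3472 r 0.0311
top0 px [429. 219.] n 608 mean [ 0.5976 -0.3426  0.1559] circ 0.5989 -0.3427 r 0.032
top0 px [377. 231.] n 614 mean [ 0.5692 -0.2279  0.1557] circ 0.5697 -0.228 r 0.031
top0 px [431. 282.] n 603 mean [ 0.459  -0.3465  0.1559] circ 0.4604 -0.347 r 0.0308
top0 px [372. 288.] n 617 mean [ 0.4454 -0.2189  0.1555] circ 0.4452 -0.2202 r 0.0307
```

View pics/w2.png

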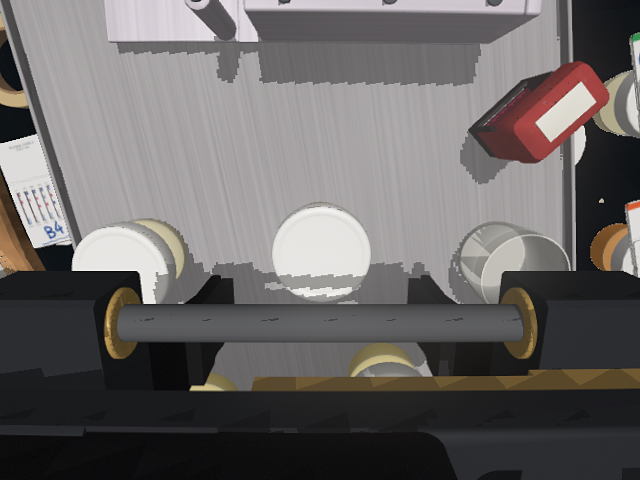

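The wrist view shows pot A's lid at (321,253), almost centred between the fingers. The fingers have clear room on both sides.

```bash

python3 -m creep '[[[0,1,-30],0,80],[[0,1,-60],0,80],[[0,1,-80],0,80],[[0,1,-96],0,80],[[0,1,-96],0,80]]' 15
python3 -m creep '[[[0,0,0],0,70],[[0,0,0],0,50],[[0,0,0],0,50],[[0,0,0],0,50],[[0,0,0],0,50]]'
python3 -m creep '[[[0,0,0],0,50],[[0,0,20],0,50],[[0,0,40],0,50],[[0,0,60],0,50],[[0,0,85],0,50]]'
python3 -m creep '[[[-15,37,0],0,50],[[-30,74,0],0,50],[[-44,111,0],0,50],[[-59,148,0],0,50],[[-74,186,0],0,50]]'
python3 -m creep '[[[0,0,0],0,50],[[0,0,0],0,50],[[0,0,0],0,50],[[0,0,0],0,50],[[0,0,0],0,50]]'
python3 - <<'E'
from h import *
shot("wrist","w3");shot("top","top3")
lids("w3",.2,.26);lids("top3",.2,.26)
E
```

```text
clock: 6.18
ee_pos: [0.5664, -0.2259, 0.1372]
orientation: [-0.002, 0.763, 0.647, -0.001]
wrist_force: [-0.2, -0.0, 0.3]
grip_width: 0.0802
gripper_force: 0.0
clock: 6.6
ee_pos: [0.5686, -0.2278, 0.1418]
orientation: [0.001, 0.763, 0.646, 0.001]
wrist_force: [-0.6, 0.9, 4.3]
grip_width: 0.0589
gripper_force: 15.0
clock: 7.02
ee_pos: [0.5674, -0.2274, 0.2258]
orientation: [-0.001, 0.763, 0.646, -0.0]
wrist_force: [1.1, -0.2, -0.8]
grip_width: 0.0592
gripper_force: 15.0
clock: 7.43
ee_pos: [0.493, -0.0404, 0.2258]
orientation: [0.0, 0.763, 0.646, 0.0]
wrist_force: [0.6, 1.0, -0.7]
grip_width: 0.0592
gripper_force: 15.0
clock: 7.85
ee_pos: [0.4942, -0.0431, 0.2255]
orientation: [0.0, 0.764, 0.645, -0.0]
wrist_force: [0.6, -0.5, -1.1]
grip_width: 0.059
gripper_force: 15.0
w3 px [321. 275.] n 7875 mean [ 0.4974 -0.0233  0.2386] circ 0.4953 -0.034 r 0.0286
w3 px [321. 358.] n 4400 mean [ 0.4918 -0.056   0.2396] circ 0.4925 -0.0503 r 0.0286
```

View pics/w3.png

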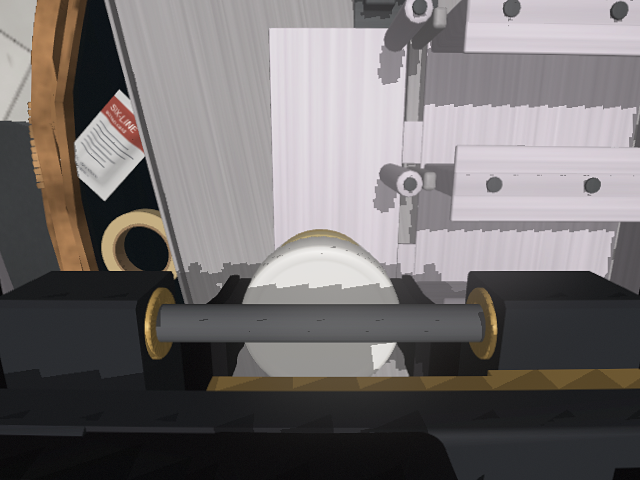

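The wrist view shows the held pot centred at (321,305) over the apron. The middle post top is at (409,183) and the left post top at (419,10).

```bash
python3 - <<'E'
from h import *
a=-.16322;c,s=np.cos(a),np.sin(a); 
inv=lambda w:np.array([[c,s],[-s,c]])@(np.array(w)[:2]-[.5903,-.0151])
for p in [(409,183),(419,9)]: w=onz("w3",p,.176); print("post",w,dep("w3",p),inv(w))
W=cloud("w3");m=(W[...,2]>.235)&(W[...,2]<.243)
P=W[m][:,:2]-[.5903,-.0151]; Q=P@np.array([[c,-s],[s,c]]); 
print("lid carrier frame",np.percentile(Q,[.5,99.5],axis=0))
(x,y),r=cv2.minEnclosingCircle(Q.astype(np.float32));print(x,y,r)
print("tcp",inv(robot.get_state()["ee_pos"]))
E
```

```text
post [ 0.54536534 -0.00427031  0.176     ] [ 0.54490976 -0.00395338  0.17828445] [-0.04609723  0.00338404]
post [0.55928457 0.07335436 0.176     ] [0.55869905 0.07281431 0.17817864] [-0.04497671  0.08223884]
lid carrier frame [[-0.12662422 -0.06399206]
 [-0.05419181 -0.01193237]]
-0.09072333574295044 -0.031417932361364365 0.039610087871551514
tcp [-0.09039456 -0.04286617]
```

```bash
python3 - <<'E'
from h import *
a=-.16322;c,s=np.cos(a),np.sin(a); 
inv=lambda w:np.array([[c,s],[-s,c]])@(np.array(w)[:2]-[.5903,-.0121])
g=cv2.imread("pics/w3.png").astype(int); W=cloud("w3")
for r in range(226,262,3): print(r,g[r,321],W[r,321].round(4),inv(W[r,321]).round(4))
for r in range(350,390,4): print(r,g[r,321],W[r,321].round(4),inv(W[r,321]).round(4))
E
```

```text
226 [211 203 212] [ 0.4963 -0.0316  0.1131] [-0.0896 -0.0346]
229 [114 136 151] [ 0.4987 -0.0166  0.1917] [-0.0896 -0.0193]
232 [106 134 145] [ 0.4991 -0.0142  0.2086] [-0.0896 -0.0169]
235 [121 169 188] [ 0.4992 -0.0139  0.2158] [-0.0896 -0.0165]
238 [147 149 151] [ 0.4995 -0.0119  0.2293] [-0.0897 -0.0145]
241 [160 162 164] [ 0.4995 -0.012   0.2336] [-0.0897 -0.0146]
244 [171 174 176] [ 0.4995 -0.0118  0.2385] [-0.0897 -0.0145]
247 [221 223 224] [ 0.4994 -0.0125  0.24  ] [-0.0897 -0.0152]
250 [234 236 238] [ 0.4992 -0.0137  0.2397] [-0.0897 -0.0164]
253 [163 166 169] [ 0.499  -0.0145  0.2406] [-0.0897 -0.0172]
256 [224 227 228] [ 0.4988 -0.0158  0.2399] [-0.0897 -0.0185]
259 [215 218 220] [ 0.4986 -0.0171  0.2392] [-0.0897 -0.0198]
350 [144 148 149] [ 0.4924 -0.053   0.2387] [-0.0899 -0.0562]
354 [144 147 149] [ 0.4924 -0.0534  0.2409] [-0.0899 -0.0567]
358 [145 148 149] [ 0.4919 -0.056   0.2393] [-0.0899 -0.0593]
362 [145 147 149] [ 0.4917 -0.0575  0.2397] [-0.0899 -0.0608]
366 [144 146 148] [ 0.4914 -0.0592  0.2396] [-0.09   -0.0626]
370 [143 146 148] [ 0.4911 -0.061   0.2395] [-0.09   -0.0644]
374 [144 146 148] [ 0.4907 -0.0631  0.2389] [-0.09   -0.0665]
378 [ 57  87 105] [ 0.4982 -0.0189  0.3105] [-0.0898 -0.0217]
382 [52 76 91] [ 0.4982 -0.0188  0.3119] [-0.0898 -0.0216]
386 [51 75 91] [ 0.4983 -0.0182  0.3141] [-0.0898 -0.021 ]
```

```bash
cat >> h.py <<'E'
A=-.16322;C,S=np.cos(A),np.sin(A); ORG=np.array([.5903,-.0121])
inv=lambda w:np.array([[C,S],[-S,C]])@(np.array(w)[:2]-ORG)
def held(fn,zlid):   # lateral of held lid: far edge along several columns
    W=cloud(fn); out=[]
    m=abs(W[...,2]-zlid)<.004
    Q=(W[...,:2]-ORG)@np.array([[C,-S],[S,C]])
    e=[]
    for u in range(300,345,3):
        r=np.where(m[200:300,u])[0]
        if len(r): e.append(Q[200+r[0],u])
    e=np.array(e); print(fn,"far edge max lateral",e[:,1].max().round(4),"-> centre",(e[:,1].max()-.0305).round(4),"x",e[:,0].mean().round(4))
def st():
    s=robot.get_state(); print("tcp",np.round(s["ee_pos"],4),"carrier",inv(s["ee_pos"]).round(4),"F",np.round(s["wrist_force"],1))
E
python3 -m creep '[[[0.6,4,-20],0,50],[[0.6,4,-40],0,50],[[0.6,4,-60],0,50],[[0.6,4,-60],0,50],[[0.6,4,-60],0,50]]'
python3 -m creep '[[[0,0,0],0,50],[[0,0,0],0,50],[[0,0,0],0,50],[[0,0,0],0,50],[[0,0,0],0,50]]'
python3 - <<'E'
from h import *
st();shot("wrist","w4");st();held("w4",.18);held("w3",.2395)
E
```

```text
clock: 8.37
ee_pos: [0.4941, -0.0382, 0.1652]
orientation: [-0.0, 0.764, 0.646, -0.001]
wrist_force: [-0.3, 0.2, -0.2]
grip_width: 0.0589
gripper_force: 15.0
clock: 8.78
ee_pos: [0.4949, -0.0376, 0.1661]
orientation: [0.0, 0.763, 0.646, 0.0]
wrist_force: [0.3, -0.4, -0.3]
grip_width: 0.0589
gripper_force: 15.0
tcp [ 0.4949 -0.0376  0.1661] carrier [-0.09   -0.0406] F [ 0.3 -0.4 -0.3]
tcp [ 0.4948 -0.0376  0.1659] carrier [-0.0901 -0.0407] F [ 0.1  0.3 -0.9]
w4 far edge max lateral -0.009 -> centre -0.0395 x -0.09
w3 far edge max lateral -0.0145 -> centre -0.045 x -0.0897
```

```bash

python3 -m creep '[[[0,0,-5],0,50],[[0,0,-10],0,50],[[0,0,-10],0,50],[[0,0,-10],0,50],[[0,0,-10],0,50]]'
python3 -m creep '[[[10,-1.6,0],0,50],[[20,-3.2,0],0,50],[[30,-4.9,0],0,50],[[40,-6.6,0],0,50],[[48,-7.9,0],0,50]]'
python3 -m creep '[[[10,-1.6,0],0,50],[[20,-3.2,0],0,50],[[30,-4.9,0],0,50],[[40,-6.6,0],0,50],[[48,-7.9,0],0,50]]'
python3 -m creep '[[[10,-1.6,0],0,50],[[20,-3.2,0],0,50],[[30,-4.9,0],0,50],[[40,-6.6,0],0,50],[[47,-7.7,0],0,50]]'
python3 -m creep '[[[0,0,0],0,50],[[0,0,0],0,50],[[0,0,0],0,50],[[0,0,0],0,50],[[0,0,0],0,50]]'
python3 - <<'E'
from h import *
st();shot("wrist","w5");held("w5",.17)
E
```

```text
clock: 9.25
ee_pos: [0.4943, -0.0376, 0.1551]
orientation: [-0.0, 0.763, 0.646, -0.0]
wrist_force: [-0.2, -0.3, 0.0]
grip_width: 0.0588
gripper_force: 15.0
clock: 9.67
ee_pos: [0.5438, -0.0457, 0.1554]
orientation: [0.0, 0.763, 0.646, -0.0]
wrist_force: [-0.3, -0.1, -0.5]
grip_width: 0.0589
gripper_force: 15.0
clock: 10.08
ee_pos: [0.5917, -0.0536, 0.1554]
orientation: [0.0, 0.763, 0.646, -0.0]
wrist_force: [0.4, -0.1, -0.4]
grip_width: 0.0593
gripper_force: 15.0
clock: 10.5
ee_pos: [0.6386, -0.0613, 0.1554]
orientation: [0.0, 0.763, 0.646, -0.0]
wrist_force: [0.0, -0.7, 0.5]
grip_width: 0.0594
gripper_force: 15.0
clock: 10.92
ee_pos: [0.6373, -0.061, 0.1557]
orientation: [-0.0, 0.763, 0.646, 0.0]
wrist_force: [-0.4, -0.2, -0.5]
grip_width: 0.0594
gripper_force: 15.0
tcp [ 0.6373 -0.061   0.1557] carrier [ 0.0543 -0.0406] F [-0.4 -0.2 -0.5]
w5 far edge max lateral -0.0031 -> centre -0.0336 x 0.0543
```

View pics/w5.png

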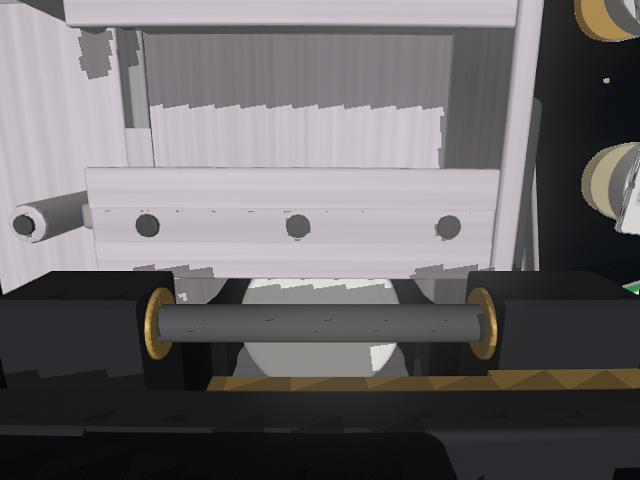

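The wrist view shows pot A under the right lane's lips, with the lid between the lips at (321,320) and no contact force. I'm releasing it and going to pot C.

```bash

python3 -m creep '[[[0,0,0],0,66],[[0,0,0],0,70],[[0,0,0],0,70],[[0,0,0],0,70],[[0,0,0],0,70]]'
python3 -m creep '[[[0,0,10],0,70],[[0,0,20],0,70],[[0,0,40],0,70],[[0,0,60],0,75],[[0,0,80],0,75]]'
python3 -m creep '[[[-19,-16,0],0,75],[[-38,-31,0],0,75],[[-58,-47,0],0,75],[[-77,-62,0],0,75],[[-96,-78,0],0,75]]'
python3 -m creep '[[[-19,-16,0],0,75],[[-38,-31,0],0,75],[[-58,-47,0],0,75],[[-77,-62,0],0,75],[[-96,-78,0],0,75]]'
python3 -m creep '[[[0,0,0],0,75],[[0,0,0],0,75],[[0,0,0],0,75],[[0,0,0],0,75],[[0,0,0],0,75]]'
python3 - <<'E'
from h import *
st();shot("wrist","w6");shot("top","top6")
lids("w6");lids("top6");lids("top6",.163,.172)
E
```

```text
clock: 11.38
ee_pos: [0.6376, -0.0611, 0.1556]
orientation: [0.0, 0.763, 0.646, 0.0]
wrist_force: [0.4, -0.3, 0.1]
grip_width: 0.0697
gripper_force: 0.0
clock: 11.8
ee_pos: [0.6377, -0.0613, 0.2377]
orientation: [0.0, 0.763, 0.646, 0.0]
wrist_force: [0.7, -0.1, -0.1]
grip_width: 0.0736
gripper_force: 0.0
clock: 12.22
ee_pos: [0.5409, -0.1399, 0.2368]
orientation: [0.0, 0.763, 0.646, 0.001]
wrist_force: [0.6, -0.8, -0.0]
grip_width: 0.0747
gripper_force: 0.0
clock: 12.63
ee_pos: [0.4447, -0.2181, 0.2367]
orientation: [0.0, 0.763, 0.646, 0.001]
wrist_force: [0.1, 0.0, 0.5]
grip_width: 0.0749
gripper_force: 0.0
clock: 13.05
ee_pos: [0.4463, -0.2164, 0.2357]
orientation: [0.0, 0.763, 0.647, -0.0]
wrist_force: [0.2, 0.4, -0.3]
grip_width: 0.0748
gripper_force: 0.0
tcp [ 0.4463 -0.2164  0.2357] carrier [-0.1089 -0.225 ] F [ 0.2  0.4 -0.3]
w6 px [319. 256.] n 7600 mean [ 0.445  -0.2165  0.1557] circ 0.4443 -0.2179 r 0.0307
top6 px [429. 217.] n 520 mean [ 0.6015 -0.3436  0.1561] circ 0.598 -0.343 r 0.0309
top6 px [438. 285.] n 233 mean [ 0.4539 -0.3613  0.156 ] circ 0.4569 -0.3545 r 0.0292
top6 px [301. 197.] n 415 mean [ 0.6374 -0.0617  0.1691] circ 0.6378 -0.0628 r 0.0314
```

```bash

python3 -m creep '[[[-1,-1,-30],0,80],[[-1,-1,-60],0,80],[[-1,-1,-80],0,80],[[-1,-1,-95],0,80],[[-1,-1,-95],0,80]]'
python3 -m creep '[[[0,0,0],0,80],[[0,0,0],0,50],[[0,0,0],0,50],[[0,0,0],0,50],[[0,0,0],0,50]]'
python3 -m creep '[[[0,0,0],0,50],[[0,0,20],0,50],[[0,0,40],0,50],[[0,0,60],0,50],[[0,0,85],0,50]]'
python3 -m creep '[[[10,36,0],0,50],[[20,72,0],0,50],[[30,108,0],0,50],[[40,144,0],0,50],[[50,180,0],0,50]]'
python3 -m creep '[[[0,0,-20],0,50],[[0,0,-40],0,50],[[0,0,-60],0,50],[[0,0,-60],0,50],[[0,0,-60],0,50]]'
python3 -m creep '[[[0,0,0],0,50],[[0,0,0],0,50],[[0,0,0],0,50],[[0,0,0],0,50],[[0,0,0],0,50]]'
python3 - <<'E'
from h import *
st();shot("wrist","w7");held("w7",.18)
E
```

```text
clock: 13.57
ee_pos: [0.4429, -0.2172, 0.1377]
orientation: [-0.002, 0.763, 0.646, -0.002]
wrist_force: [-0.5, 1.0, -0.1]
grip_width: 0.0799
gripper_force: 0.0
clock: 13.98
ee_pos: [0.4451, -0.2182, 0.1413]
orientation: [0.0, 0.763, 0.646, 0.001]
wrist_force: [-0.3, 0.1, 0.8]
grip_width: 0.0611
gripper_force: 0.0
clock: 14.4
ee_pos: [0.4439, -0.2179, 0.2259]
orientation: [-0.001, 0.763, 0.646, -0.0]
wrist_force: [1.3, 0.4, -0.1]
grip_width: 0.0591
gripper_force: 15.0
clock: 14.82
ee_pos: [0.4947, -0.0364, 0.2259]
orientation: [0.0, 0.763, 0.646, 0.0]
wrist_force: [1.0, -0.8, -0.3]
grip_width: 0.0591
gripper_force: 15.0
clock: 15.23
ee_pos: [0.494, -0.0382, 0.1653]
orientation: [-0.0, 0.763, 0.646, -0.001]
wrist_force: [0.4, -0.1, 0.5]
grip_width: 0.0591
gripper_force: 15.0
clock: 15.65
ee_pos: [0.4949, -0.0381, 0.1661]
orientation: [0.0, 0.763, 0.646, 0.0]
wrist_force: [-1.0, -0.2, -1.0]
grip_width: 0.0587
gripper_force: 15.0
tcp [ 0.4949 -0.0381  0.1661] carrier [-0.0899 -0.0412] F [-1.  -0.2 -1. ]
w7 far edge max lateral -0.0108 -> centre -0.0413 x -0.0899
```

```bash

python3 -m creep '[[[0,1,-5],0,50],[[0,1,-10],0,50],[[0,1,-10],0,50],[[0,1,-10],0,50],[[0,1,-10],0,50]]'
python3 -m creep '[[[9,-1.5,0],0,50],[[18,-3,0],0,50],[[27,-4.4,0],0,50],[[36,-5.9,0],0,50],[[42,-6.9,0],0,50]]'
python3 -m creep '[[[9,-1.5,0],0,50],[[18,-3,0],0,50],[[27,-4.4,0],0,50],[[36,-5.9,0],0,50],[[42,-6.9,0],0,50]]'
python3 -m creep '[[[0,0,0],0,50],[[0,0,0],0,66],[[0,0,0],0,68],[[0,0,0],0,68],[[0,0,0],0,68]]'
python3 -m creep '[[[0,0,10],0,68],[[0,0,20],0,68],[[0,0,30],0,68],[[0,0,40],0,20],[[0,0,45],0,0]]'
python3 -m creep '[[[-14,2.3,0],0,0],[[-28,4.6,0],0,0],[[-42,6.9,0],0,0],[[-56,9.2,0],0,0],[[-56,9.2,0],0,0]]'
python3 - <<'E'
from h import *
st();shot("top","top8");shot("wrist","w8");lids("top8",.163,.174);lids("top8");lids("w8",.163,.174)
E
```

```text
clock: 16.12
ee_pos: [0.4943, -0.0371, 0.1552]
orientation: [-0.0, 0.763, 0.646, -0.0]
wrist_force: [0.5, -0.8, -0.1]
grip_width: 0.0585
gripper_force: 15.0
clock: 16.53
ee_pos: [0.538, -0.0443, 0.1554]
orientation: [0.0, 0.763, 0.646, -0.0]
wrist_force: [0.2, 1.1, 0.0]
grip_width: 0.0591
gripper_force: 15.0
clock: 16.95
ee_pos: [0.5797, -0.0511, 0.1555]
orientation: [0.0, 0.763, 0.646, -0.0]
wrist_force: [-0.1, 0.1, -0.1]
grip_width: 0.0587
gripper_force: 15.4
clock: 17.37
ee_pos: [0.5783, -0.0508, 0.1557]
orientation: [-0.0, 0.763, 0.646, 0.0]
wrist_force: [0.5, -0.5, -0.1]
grip_width: 0.067
gripper_force: 0.2
clock: 17.78
ee_pos: [0.5794, -0.051, 0.2029]
orientation: [0.001, 0.763, 0.646, 0.001]
wrist_force: [0.2, -0.4, -0.5]
grip_width: 0.0613
gripper_force: 0.0
clock: 18.2
ee_pos: [0.5209, -0.0415, 0.201]
orientation: [-0.001, 0.763, 0.646, 0.0]
wrist_force: [1.4, -1.1, 0.2]
grip_width: 0.0295
gripper_force: 0.0
tcp [ 0.5209 -0.0415  0.201 ] carrier [-0.0637 -0.0403] F [ 1.4 -1.1  0.2]
top8 px [429. 219.] n 608 mean [ 0.5975 -0.3425  0.156 ] circ 0.5977 -0.3434 r 0.0316
top8 px [431. 282.] n 601 mean [ 0.459  -0.3464  0.1558] circ 0.4609 -0.3466 r 0.0312
w8 px [430. 261.] n 3502 mean [ 0.5753 -0.0387  0.1696] circ 0.5785 -0.0476 r 0.0297
w8 px [586. 273.] n 5888 mean [ 0.6501 -0.0572  0.1696] circ 0.6493 -0.0616 r 0.0305
```

View pics/w8.png

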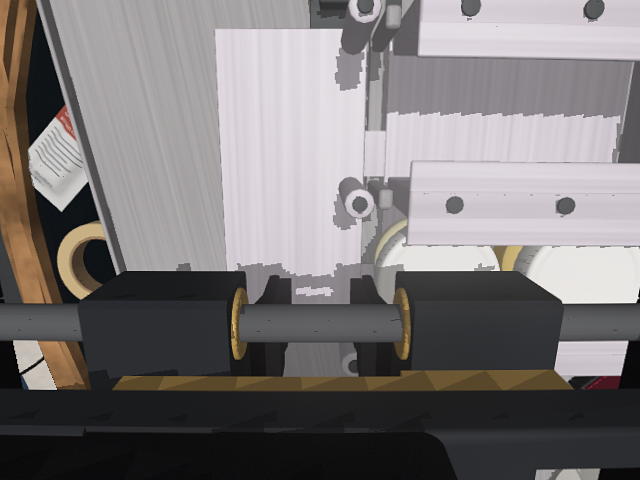

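The wrist view shows pots C at (440,260) and A at (586,273), both under the right lane's lips. C is still a little short of the gate line, so I'll push it with closed fingers.

```bash

python3 -m creep '[[[0,0,0],0,0],[[0,0,0],0,0],[[0,0,0],0,0],[[0,0,0],0,0],[[0,0,-20],0,0]]'
python3 -m creep '[[[0,0,-15],0,0],[[0,0,-28],0,0],[[0,0,-28],0,0],[[0,0,-28],0,0],[[0,0,-28],0,0]]'
python3 -m creep '[[[6,-1,0],0,0],[[12,-2,0],0,0],[[18,-3,0],0,0],[[24,-3.9,0],0,0],[[29,-4.7,0],0,0]]'
python3 -m creep '[[[0,0,0],0,0],[[0,0,0],0,0],[[0,0,0],0,0],[[0,0,0],0,0],[[0,0,0],0,0]]'
python3 - <<'E'
from h import *
st();shot("wrist","w9");lids("w9",.163,.174)
W=cloud("w9");m=(abs(W[...,2]-.1695)<.003);Q=(W[...,:2]-ORG)@np.array([[C,-S],[S,C]])
q=Q[m]; q=q[(abs(q[:,1]+.04)<.02)]; print(np.histogram(q[:,0],bins=np.arange(-.04,.13,.005)))
E
```

```text
clock: 18.72
ee_pos: [0.5249, -0.0419, 0.1833]
orientation: [0.001, 0.763, 0.646, 0.002]
wrist_force: [0.5, 0.3, -0.3]
grip_width: 0.0009
gripper_force: 0.0
clock: 19.13
ee_pos: [0.523, -0.0419, 0.1533]
orientation: [0.0, 0.763, 0.646, 0.0]
wrist_force: [0.2, 0.4, 0.8]
grip_width: 0.0002
gripper_force: 0.0
clock: 19.55
ee_pos: [0.5525, -0.0465, 0.1527]
orientation: [0.0, 0.763, 0.646, 0.0]
wrist_force: [-1.9, 0.3, 2.0]
grip_width: 0.0004
gripper_force: 0.8
clock: 19.97
ee_pos: [0.5514, -0.0464, 0.1526]
orientation: [-0.0, 0.763, 0.646, 0.0]
wrist_force: [-0.0, 0.2, -0.1]
grip_width: 0.0004
gripper_force: 0.0
tcp [ 0.5514 -0.0464  0.1526] carrier [-0.0328 -0.0401] F [-0.   0.2 -0.1]
w9 px [497. 291.] n 456 mean [ 0.616  -0.0417  0.1699] circ 0.6152 -0.0421 r 0.0083
w9 px [584. 293.] n 2187 mean [ 0.6474 -0.0477  0.1697] circ 0.6471 -0.0483 r 0.0216
w9 px [574. 362.] n 4390 mean [ 0.6437 -0.0757  0.1697] circ 0.6419 -0.0764 r 0.0238
w9 px [499. 353.] n 279 mean [ 0.6153 -0.0666  0.17  ] circ 0.6156 -0.068 r 0.0064
(array([ 51,  33,  41,   0,   0,   0,   0,   0,   0,   0,   0,   0,  25,
       181, 536, 164, 705, 755, 773, 729, 719, 728, 718, 735, 307,   0,
         0,   0,   0,   0,   0,   0,   0]), array([-4.00000000e-02, -3.50000000e-02, -3.00000000e-02, -2.50000000e-02,
       -2.00000000e-02, -1.50000000e-02, -1.00000000e-02, -5.00000000e-03,
       -2.08166817e-17,  5.00000000e-03,  1.00000000e-02,  1.50000000e-02,
        2.00000000e-02,  2.50000000e-02,  3.00000000e-02,  3.50000000e-02,
        4.00000000e-02,  4.50000000e-02,  5.00000000e-02,  5.50000000e-02,
        6.00000000e-02,  6.50000000e-02,  7.00000000e-02,  7.50000000e-02,
        8.00000000e-02,  8.50000000e-02,  9.00000000e-02,  9.50000000e-02,
        1.00000000e-01,  1.05000000e-01,  1.10000000e-01,  1.15000000e-01,
        1.20000000e-01,  1.25000000e-01]))
```

```bash

python3 -m creep '[[[3,-0.5,0],0,0],[[6,-1,0],0,0],[[9,-1.5,0],0,0],[[9,-1.5,0],0,0],[[9,-1.5,0],0,0]]'
python3 -m creep '[[[-10,1.6,0],0,0],[[-10,1.6,20],0,0],[[-10,1.6,50],0,0],[[-10,1.6,83],0,20],[[-10,1.6,83],0,50]]'
python3 -m creep '[[[13,-40,0],0,75],[[25,-80,0],0,75],[[37,-120,0],0,75],[[50,-160,0],0,75],[[50,-165,0],0,75]]'
python3 -m creep '[[[0,-40,0],0,75],[[0,-80,0],0,75],[[-0,-122,0],0,75],[[0,-129,0],0,75],[[0,-129,0],0,75]]'
python3 -m creep '[[[0,0,0],0,75],[[0,0,0],0,75],[[0,0,0],0,75],[[0,0,0],0,75],[[0,0,0],0,75]]'
python3 - <<'E'
from h import *
st();shot("top","top10");lids("top10",.163,.174);lids("top10");shot("wrist","w10");lids("w10")
E
```

```text
clock: 20.43
ee_pos: [0.5608, -0.048, 0.1525]
orientation: [0.0, 0.763, 0.646, -0.0]
wrist_force: [0.7, -0.7, -0.1]
grip_width: 0.0008
gripper_force: 0.0
clock: 20.85
ee_pos: [0.5525, -0.0467, 0.2416]
orientation: [0.002, 0.763, 0.646, 0.003]
wrist_force: [1.1, 0.2, 0.4]
grip_width: 0.0074
gripper_force: 0.0
clock: 21.27
ee_pos: [0.5996, -0.2192, 0.2352]
orientation: [0.002, 0.766, 0.643, -0.002]
wrist_force: [-0.6, -0.8, -0.6]
grip_width: 0.0392
gripper_force: 0.0
clock: 21.68
ee_pos: [0.598, -0.345, 0.2352]
orientation: [0.0, 0.765, 0.643, -0.001]
wrist_force: [-0.4, -0.2, -0.8]
grip_width: 0.0711
gripper_force: 0.0
clock: 22.1
ee_pos: [0.601, -0.3391, 0.2357]
orientation: [-0.0, 0.763, 0.647, 0.0]
wrist_force: [0.6, -0.0, 0.1]
grip_width: 0.0748
gripper_force: 0.0
tcp [ 0.601  -0.3391  0.2357] carrier [ 0.0637 -0.3209] F [ 0.6 -0.   0.1]
top10 px [300. 200.] n 986 mean [ 0.6292 -0.0607  0.1698] circ 0.6302 -0.0597 r 0.0601
top10 px [435. 285.] n 370 mean [ 0.4531 -0.3541  0.1558] circ 0.4556 -0.3511 r 0.0309
w10 px [455.  98.] n 773 mean [ 0.6897 -0.2625  0.1523] circ 0.6918 -0.2625 r 0.0288
w10 px [315. 258.] n 7450 mean [ 0.5974 -0.3403  0.1557] circ 0.597 -0.3421 r 0.0305
w10 px [ 96. 264.] n 874 mean [ 0.4647 -0.3216  0.1549] circ 0.4624 -0.326 r 0.0219
```

```bash
python3 - <<'E'
from h import *
p=cv2.imread("pics/top10.png")[145:325,150:480]; cv2.imwrite("pics/c10.png",cv2.resize(p,(770,420),interpolation=cv2.INTER_CUBIC))
E
```

```text
(no output)
```

View pics/c10.png

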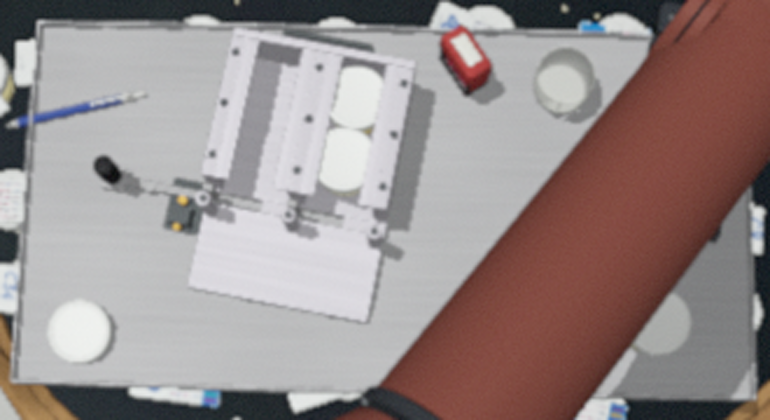

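The crop shows two lids deep in the right lane at (358,95) and (345,158), with the gate still open. Next is pot B into the left lane.

```bash

python3 -m creep '[[[-4,-3,-30],0,76],[[-4,-3,-60],0,76],[[-4,-3,-80],0,76],[[-4,-3,-94.5],0,76],[[-4,-3,-94.5],0,76]]'
python3 -m creep '[[[0,0,0],0,76],[[0,0,0],0,50],[[0,0,0],0,50],[[0,0,0],0,50],[[0,0,0],0,50]]'
python3 -m creep '[[[0,0,0],0,50],[[0,0,20],0,50],[[0,0,45],0,50],[[0,0,70],0,50],[[0,0,95],0,50]]'
python3 -m creep '[[[-6,26,0],0,50],[[-12,51,0],0,50],[[-18,77,0],0,50],[[-24,102,0],0,50],[[-30,128,0],0,50]]'
python3 -m creep '[[[-6,26,0],0,50],[[-12,51,0],0,50],[[-18,77,0],0,50],[[-24,102,0],0,50],[[-30,128,0],0,50]]'
python3 -m creep '[[[-6,26,0],0,50],[[-12,51,0],0,50],[[-18,77,0],0,50],[[-24,102,0],0,50],[[-29,128,0],0,50]]'
python3 -m creep '[[[0,0,-20],0,50],[[0,0,-40],0,50],[[0,0,-60],0,50],[[0,0,-70],0,50],[[0,0,-70],0,50]]'
python3 -m creep '[[[0,0,0],0,50],[[0,0,0],0,50],[[0,0,0],0,50],[[0,0,0],0,50],[[0,0,0],0,50]]'
python3 - <<'E'
from h import *
st();shot("wrist","w11");held("w11",.18)
E
```

```text
clock: 22.62
ee_pos: [0.5954, -0.3421, 0.1378]
orientation: [-0.002, 0.763, 0.646, -0.001]
wrist_force: [-0.2, -0.4, -0.7]
grip_width: 0.0758
gripper_force: 0.0
clock: 23.03
ee_pos: [0.5971, -0.3436, 0.1422]
orientation: [0.001, 0.763, 0.646, 0.0]
wrist_force: [-0.2, 0.0, 3.7]
grip_width: 0.0587
gripper_force: 15.0
clock: 23.45
ee_pos: [0.5963, -0.3432, 0.2371]
orientation: [-0.0, 0.763, 0.646, -0.0]
wrist_force: [1.0, -1.8, -1.0]
grip_width: 0.0589
gripper_force: 15.0
clock: 23.87
ee_pos: [0.566, -0.2143, 0.2361]
orientation: [-0.0, 0.763, 0.646, 0.0]
wrist_force: [0.8, 0.3, -1.4]
grip_width: 0.0588
gripper_force: 15.0
clock: 24.28
ee_pos: [0.536, -0.0863, 0.2362]
orientation: [0.0, 0.763, 0.646, 0.0]
wrist_force: [0.8, 0.2, -0.4]
grip_width: 0.0592
gripper_force: 15.0
clock: 24.7
ee_pos: [0.507, 0.0416, 0.2363]
orientation: [-0.0, 0.763, 0.646, 0.0]
wrist_force: [0.5, 0.4, -0.1]
grip_width: 0.0588
gripper_force: 15.0
clock: 25.12
ee_pos: [0.5062, 0.0404, 0.1641]
orientation: [-0.001, 0.763, 0.646, -0.002]
wrist_force: [-0.7, 0.5, -0.8]
grip_width: 0.0589
gripper_force: 15.0
clock: 25.53
ee_pos: [0.5079, 0.0407, 0.1667]
orientation: [0.0, 0.763, 0.646, 0.001]
wrist_force: [-0.4, 0.8, -0.5]
grip_width: 0.0591
gripper_force: 15.0
tcp [0.5079 0.0407 0.1667] carrier [-0.0898  0.0388] F [-0.4  0.8 -0.5]
w11 far edge max lateral 0.0704 -> centre 0.0399 x -0.0898
```

View pics/w11.png

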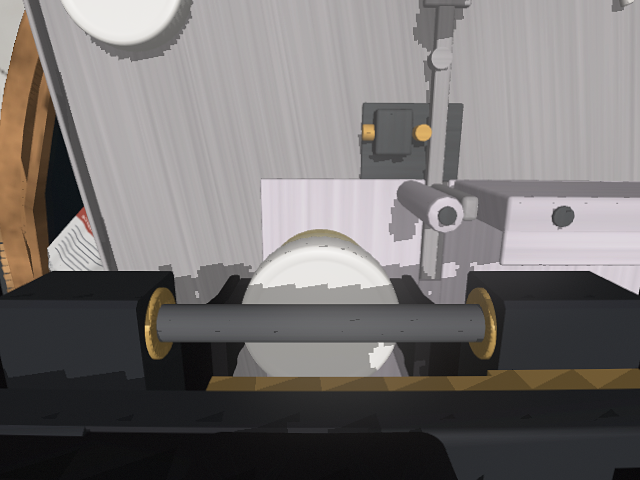

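The wrist view shows pot B held, centred at (321,310) in front of the left lane. Measured lateral position is +39.9 mm, so I'm sliding it in.

```bash

python3 -m creep '[[[0,0,-5],0,50],[[0,0,-10],0,50],[[0,0,-10.5],0,50],[[0,0,-10.5],0,50],[[0,0,-10.5],0,50]]'
python3 -m creep '[[[10,-1.6,0],0,50],[[20,-3.2,0],0,50],[[30,-4.9,0],0,50],[[40,-6.6,0],0,50],[[48,-7.9,0],0,50]]'
python3 -m creep '[[[10,-1.6,0],0,50],[[20,-3.2,0],0,50],[[30,-4.9,0],0,50],[[40,-6.6,0],0,50],[[48,-7.9,0],0,50]]'
python3 -m creep '[[[10,-1.6,0],0,50],[[20,-3.2,0],0,50],[[30,-4.9,0],0,50],[[40,-6.6,0],0,50],[[47,-7.7,0],0,50]]'
python3 -m creep '[[[0,0,0],0,50],[[0,0,0],0,66],[[0,0,0],0,70],[[0,0,0],0,70],[[0,0,0],0,70]]'
python3 -m creep '[[[0,0,10],0,70],[[0,0,20],0,70],[[0,0,40],0,70],[[0,0,60],0,75],[[0,0,80],0,75]]'
python3 - <<'E'
from h import *
st();shot("wrist","w12");lids("w12",.163,.174)
E
```

```text
clock: 26.0
ee_pos: [0.5078, 0.0407, 0.1554]
orientation: [0.0, 0.763, 0.646, 0.0]
wrist_force: [1.4, 0.2, 1.0]
grip_width: 0.0588
gripper_force: 15.0
clock: 26.42
ee_pos: [0.5568, 0.0325, 0.1554]
orientation: [0.0, 0.763, 0.646, -0.0]
wrist_force: [-2.7, 1.1, 3.9]
grip_width: 0.0592
gripper_force: 14.9
clock: 26.83
ee_pos: [0.6047, 0.0246, 0.1554]
orientation: [0.0, 0.763, 0.646, -0.0]
wrist_force: [-1.5, 0.6, 4.2]
grip_width: 0.059
gripper_force: 15.0
clock: 27.25
ee_pos: [0.6516, 0.0169, 0.1555]
orientation: [0.0, 0.763, 0.646, -0.0]
wrist_force: [-1.9, 0.7, 3.4]
grip_width: 0.0593
gripper_force: 15.0
clock: 27.67
ee_pos: [0.6501, 0.0174, 0.1554]
orientation: [-0.0, 0.763, 0.646, -0.0]
wrist_force: [0.4, -0.1, -0.0]
grip_width: 0.0693
gripper_force: 0.0
clock: 28.08
ee_pos: [0.6506, 0.0171, 0.2378]
orientation: [0.0, 0.763, 0.646, 0.0]
wrist_force: [1.0, 0.1, 0.7]
grip_width: 0.0737
gripper_force: 0.0
tcp [0.6506 0.0171 0.2378] carrier [0.0547 0.0386] F [1.  0.1 0.7]
w12 px [343. 177.] n 306 mean [0.6706 0.0622 0.168 ] circ 0.6651 0.0633 r 0.0502
w12 px [322. 261.] n 6791 mean [0.6512 0.0173 0.1697] circ 0.6512 0.018 r 0.0305
w12 px [298. 370.] n 3766 mean [ 0.6252 -0.0488  0.1698] circ 0.6296 -0.0572 r 0.0597
```

Pot B stands in the left lane (flat lid at z 0.170). Next is pot D.

```bash

python3 -m creep '[[[-13,-24,0],0,76],[[-26,-48,0],0,76],[[-38,-72,0],0,76],[[-51,-96,0],0,76],[[-64,-120,0],0,76]]'
python3 -m creep '[[[-13,-24,0],0,76],[[-26,-48,0],0,76],[[-38,-72,0],0,76],[[-51,-96,0],0,76],[[-64,-120,0],0,76]]'
python3 -m creep '[[[-13,-24,0],0,76],[[-26,-48,0],0,76],[[-38,-72,0],0,76],[[-51,-96,0],0,76],[[-64,-121,0],0,76]]'
python3 -m creep '[[[0,0,0],0,76],[[0,0,0],0,76],[[0,0,0],0,76],[[0,0,0],0,76],[[0,0,0],0,76]]'
python3 - <<'E'
from h import *
st();shot("wrist","w13");lids("w13")
E
```

```text
clock: 28.55
ee_pos: [0.5861, -0.104, 0.2368]
orientation: [0.0, 0.763, 0.646, 0.001]
wrist_force: [-0.5, -0.4, -0.7]
grip_width: 0.0761
gripper_force: 0.0
clock: 28.97
ee_pos: [0.522, -0.224, 0.2368]
orientation: [0.001, 0.763, 0.646, 0.001]
wrist_force: [-0.0, -0.4, -0.2]
grip_width: 0.0759
gripper_force: 0.0
clock: 29.38
ee_pos: [0.4581, -0.3449, 0.2368]
orientation: [0.001, 0.763, 0.646, 0.001]
wrist_force: [0.8, 0.1, 1.2]
grip_width: 0.0757
gripper_force: 0.0
clock: 29.8
ee_pos: [0.4594, -0.3427, 0.2357]
orientation: [-0.0, 0.763, 0.647, 0.0]
wrist_force: [-0.1, -1.1, -0.4]
grip_width: 0.0759
gripper_force: 0.0
tcp [ 0.4594 -0.3427  0.2357] carrier [-0.0754 -0.3474] F [-0.1 -1.1 -0.4]
w13 px [319. 259.] n 7442 mean [ 0.458  -0.3442  0.1557] circ 0.4575 -0.3462 r 0.0305
```

```bash

python3 -m creep '[[[-1.5,-2.5,-30],0,76],[[-1.5,-2.5,-60],0,76],[[-1.5,-2.5,-80],0,76],[[-1.5,-2.5,-94.5],0,76],[[-1.5,-2.5,-94.5],0,76]]'
python3 -m creep '[[[0,0,0],0,76],[[0,0,0],0,50],[[0,0,0],0,50],[[0,0,0],0,50],[[0,0,0],0,50]]'
python3 -m creep '[[[0,0,0],0,50],[[0,0,20],0,50],[[0,0,45],0,50],[[0,0,70],0,50],[[0,0,95],0,50]]'
python3 -m creep '[[[3,26,0],0,50],[[7,51,0],0,50],[[10,77,0],0,50],[[14,103,0],0,50],[[17,129,0],0,50]]'
python3 -m creep '[[[3,26,0],0,50],[[7,51,0],0,50],[[10,77,0],0,50],[[14,103,0],0,50],[[17,129,0],0,50]]'
python3 -m creep '[[[3,26,0],0,50],[[7,51,0],0,50],[[10,77,0],0,50],[[14,103,0],0,50],[[17,129,0],0,50]]'
python3 -m creep '[[[0,0,-20],0,50],[[0,0,-40],0,50],[[0,0,-60],0,50],[[0,0,-70],0,50],[[0,0,-70],0,50]]'
python3 -m creep '[[[0,0,0],0,50],[[0,0,0],0,50],[[0,0,0],0,50],[[0,0,0],0,50],[[0,0,0],0,50]]'
python3 - <<'E'
from h import *
st();shot("wrist","w14");held("w14",.18)
E
```

```text
clock: 30.27
ee_pos: [0.456, -0.3445, 0.138]
orientation: [-0.002, 0.763, 0.647, -0.001]
wrist_force: [-0.8, 0.6, 0.1]
grip_width: 0.0757
gripper_force: 0.0
clock: 30.68
ee_pos: [0.4577, -0.3466, 0.1421]
orientation: [0.001, 0.763, 0.646, 0.0]
wrist_force: [0.7, 0.2, 4.4]
grip_width: 0.0595
gripper_force: 15.0
clock: 31.1
ee_pos: [0.4567, -0.3463, 0.2371]
orientation: [-0.0, 0.763, 0.646, -0.0]
wrist_force: [0.7, -0.4, -0.1]
grip_width: 0.0594
gripper_force: 15.0
clock: 31.52
ee_pos: [0.474, -0.2161, 0.2362]
orientation: [0.0, 0.763, 0.646, 0.0]
wrist_force: [-0.2, -1.0, -0.6]
grip_width: 0.0595
gripper_force: 15.0
clock: 31.93
ee_pos: [0.491, -0.0871, 0.2362]
orientation: [0.0, 0.763, 0.646, 0.0]
wrist_force: [0.4, 0.5, -0.1]
grip_width: 0.0598
gripper_force: 15.0
clock: 32.35
ee_pos: [0.508, 0.0418, 0.2361]
orientation: [-0.0, 0.763, 0.646, 0.0]
wrist_force: [-0.0, 0.0, -0.3]
grip_width: 0.0594
gripper_force: 15.0
clock: 32.77
ee_pos: [0.5066, 0.0404, 0.164]
orientation: [-0.001, 0.763, 0.646, -0.002]
wrist_force: [0.2, -0.6, -1.3]
grip_width: 0.0592
gripper_force: 15.0
clock: 33.18
ee_pos: [0.5084, 0.0407, 0.1667]
orientation: [0.0, 0.763, 0.646, 0.001]
wrist_force: [-0.3, -0.0, -1.2]
grip_width: 0.0592
gripper_force: 15.0
tcp [0.5084 0.0407 0.1667] carrier [-0.0894  0.0388] F [-0.3 -0.  -1.2]
w14 far edge max lateral 0.0694 -> centre 0.0389 x -0.0893
```

```bash

python3 -m creep '[[[0,1,-5],0,50],[[0,1,-10],0,50],[[0,1,-10.5],0,50],[[0,1,-10.5],0,50],[[0,1,-10.5],0,50]]'
python3 -m creep '[[[9,-1.5,0],0,50],[[18,-3,0],0,50],[[27,-4.4,0],0,50],[[36,-5.9,0],0,50],[[42,-6.9,0],0,50]]'
python3 -m creep '[[[9,-1.5,0],0,50],[[18,-3,0],0,50],[[27,-4.4,0],0,50],[[36,-5.9,0],0,50],[[42,-6.9,0],0,50]]'
python3 -m creep '[[[0,0,0],0,50],[[0,0,0],0,66],[[0,0,0],0,68],[[0,0,0],0,68],[[0,0,0],0,68]]'
python3 -m creep '[[[0,0,10],0,68],[[0,0,20],0,68],[[0,0,30],0,68],[[0,0,40],0,20],[[0,0,45],0,0]]'
python3 -m creep '[[[-14,2.3,0],0,0],[[-28,4.6,0],0,0],[[-42,6.9,0],0,0],[[-56,9.2,0],0,0],[[-56,9.2,0],0,0]]'
python3 -m creep '[[[0,0,0],0,0],[[0,0,0],0,0],[[0,0,0],0,0],[[0,0,0],0,0],[[0,0,0],0,0]]'
python3 - <<'E'
from h import *
st();shot("wrist","w15");lids("w15",.163,.174)
E
```

```text
clock: 33.65
ee_pos: [0.5082, 0.0419, 0.1554]
orientation: [-0.0, 0.763, 0.646, 0.0]
wrist_force: [-0.1, 1.0, 1.4]
grip_width: 0.0592
gripper_force: 15.0
clock: 34.07
ee_pos: [0.5513, 0.0344, 0.1554]
orientation: [0.0, 0.763, 0.646, -0.0]
wrist_force: [-2.9, -0.5, 4.5]
grip_width: 0.0596
gripper_force: 15.0
clock: 34.48
ee_pos: [0.5932, 0.0276, 0.1554]
orientation: [0.0, 0.763, 0.646, -0.0]
wrist_force: [-2.4, 0.6, 4.2]
grip_width: 0.0592
gripper_force: 15.3
clock: 34.9
ee_pos: [0.5917, 0.028, 0.1555]
orientation: [-0.0, 0.763, 0.646, -0.0]
wrist_force: [0.2, -0.6, -0.1]
grip_width: 0.0676
gripper_force: 0.1
clock: 35.32
ee_pos: [0.5929, 0.0279, 0.203]
orientation: [0.001, 0.763, 0.646, 0.001]
wrist_force: [-0.3, 0.4, -0.7]
grip_width: 0.061
gripper_force: 0.0
clock: 35.73
ee_pos: [0.5344, 0.0375, 0.2011]
orientation: [-0.0, 0.763, 0.646, 0.0]
wrist_force: [0.5, -0.3, -0.2]
grip_width: 0.029
gripper_force: 0.0
clock: 36.15
ee_pos: [0.5364, 0.0369, 0.2004]
orientation: [0.0, 0.763, 0.646, -0.0]
wrist_force: [-0.1, 1.8, -0.9]
grip_width: 0.002
gripper_force: 0.0
tcp [0.5364 0.0369 0.2004] carrier [-0.0611  0.0396] F [-0.1  1.8 -0.9]
w15 px [444. 260.] n 3571 mean [0.596  0.0394 0.1696] circ 0.5931 0.0304 r 0.0299
w15 px [580. 274.] n 6656 mean [0.661  0.0209 0.1695] circ 0.6625 0.0154 r 0.0309
```

```bash

python3 -m creep '[[[0,0,-20],0,0],[[0,0,-40],0,0],[[0,0,-48],0,0],[[0,0,-48],0,0],[[0,0,-48],0,0]]'
python3 -m creep '[[[4,-0.7,0],0,0],[[8,-1.3,0],0,0],[[12,-2,0],0,0],[[16,-2.6,0],0,0],[[20,-3.3,0],0,0]]'
python3 -m creep '[[[4,-0.7,0],0,0],[[8,-1.3,0],0,0],[[12,-2,0],0,0],[[17,-2.8,0],0,0],[[17,-2.8,0],0,0]]'
python3 -m creep '[[[-10,1.6,0],0,0],[[-10,1.6,20],0,0],[[-10,1.6,50],0,0],[[-10,1.6,83],0,20],[[-10,1.6,83],0,50]]'
python3 -m creep '[[[6,28,0],0,50],[[11,55,0],0,50],[[17,83,0],0,50],[[22,110,0],0,50],[[27,138,0],0,50]]'
python3 -m creep '[[[0,0,0],0,50],[[0,0,0],0,50],[[0,0,0],0,50],[[0,0,0],0,50],[[0,0,0],0,50]]'
python3 - <<'E'
from h import *
st();shot("wrist","w16");shot("top","top16");lids("top16",.163,.174);lids("top16")
p=cv2.imread("pics/top16.png")[145:325,150:480]; cv2.imwrite("pics/c16.png",cv2.resize(p,(770,420),interpolation=cv2.INTER_CUBIC))
for p in [(325,250),(325,262)]: print(dep("w16",p))
E
```

```text
clock: 36.62
ee_pos: [0.5361, 0.037, 0.1527]
orientation: [-0.0, 0.763, 0.646, -0.0]
wrist_force: [0.7, 0.4, 0.8]
grip_width: 0.0006
gripper_force: 0.0
clock: 37.03
ee_pos: [0.5567, 0.0337, 0.1529]
orientation: [0.0, 0.763, 0.646, 0.0]
wrist_force: [-0.1, 0.5, 0.6]
grip_width: 0.0005
gripper_force: 0.2
clock: 37.45
ee_pos: [0.574, 0.0308, 0.1525]
orientation: [0.0, 0.763, 0.646, 0.0]
wrist_force: [-0.7, 0.2, -0.2]
grip_width: -0.0001
gripper_force: 0.0
clock: 37.87
ee_pos: [0.565, 0.0327, 0.2418]
orientation: [0.002, 0.763, 0.646, 0.004]
wrist_force: [0.8, -0.2, 0.3]
grip_width: 0.0076
gripper_force: 0.0
clock: 38.28
ee_pos: [0.5895, 0.1718, 0.2355]
orientation: [-0.0, 0.763, 0.646, 0.0]
wrist_force: [1.6, -0.6, 0.3]
grip_width: 0.0391
gripper_force: 0.0
clock: 38.7
ee_pos: [0.59, 0.1691, 0.2358]
orientation: [0.0, 0.764, 0.645, 0.0]
wrist_force: [0.1, -0.8, -0.2]
grip_width: 0.0497
gripper_force: 0.0
tcp [0.59   0.1691 0.2358] carrier [-0.0297  0.1788] F [ 0.1 -0.8 -0.2]
top16 px [264. 194.] n 949 mean [0.6421 0.0187 0.1697] circ 0.6433 0.0171 r 0.0607
top16 px [300. 200.] n 957 mean [ 0.6293 -0.0605  0.1697] circ 0.6302 -0.063 r 0.0597
[0.59361167 0.17635205 0.16981487]
[0.59245676 0.16948747 0.17006852]
```

View pics/c16.png

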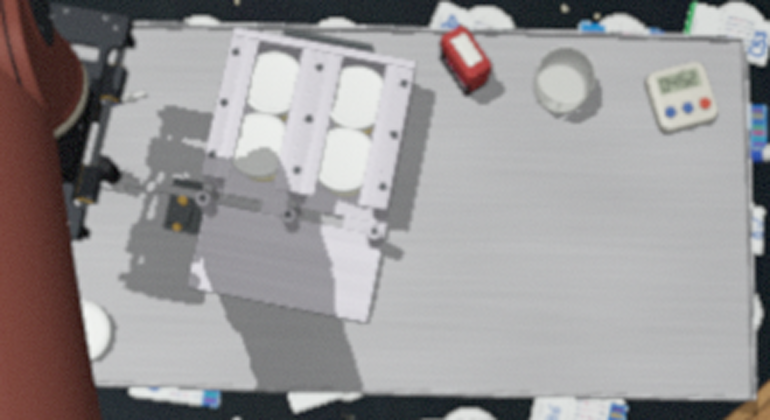

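View pics/w16.png

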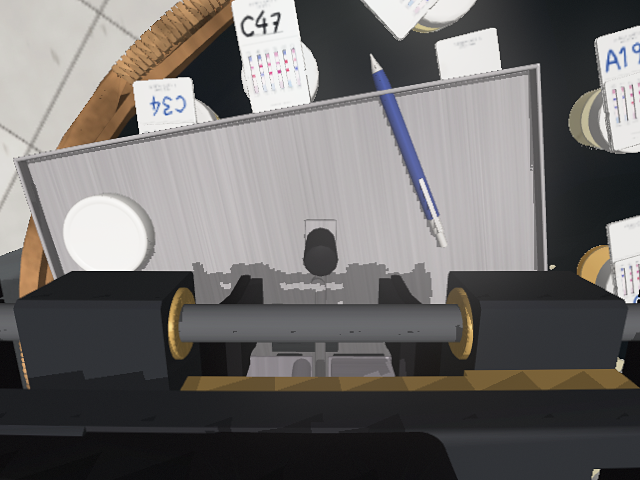

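All four lids are under the lips in the lanes, and the bystanders haven't moved. The wrist view has the knob centred at (320,260), so I'm gripping it and pushing the gate shut.

```bash

python3 -m creep '[[[1,1,-30],0,50],[[1,1,-60],0,50],[[1,1,-80],0,50],[[1,1,-83],0,50],[[1,1,-83],0,50]]' 30
python3 -m creep '[[[0,0,0],0,30],[[0,0,0],0,10],[[0,0,0],0,10],[[0,0,0],0,10],[[0,0,0],0,10]]'
python3 -m creep '[[[0,0,0],0,10],[[0,0,0],0,10],[[-0.6,-4,0],0,10],[[-1.3,-8,0],0,10],[[-2,-12,0],0,10]]'
python3 -m creep '[[[-0.6,-4,0],0,10],[[-1.3,-8,0],0,10],[[-2,-12,0],0,10],[[-2.6,-16,0],0,10],[[-2.6,-16,0],0,10]]'
python3 -m creep '[[[-0.6,-3,0],0,10],[[-1.3,-6,0],0,10],[[-1.6,-9,0],0,10],[[-2,-12,0],0,10],[[-2,-12,0],0,10]]'
python3 -c "
from h import *
st()"
```

```text
clock: 39.22
ee_pos: [0.5904, 0.171, 0.1516]
orientation: [-0.0, 0.764, 0.646, -0.001]
wrist_force: [-0.3, 0.0, 0.3]
grip_width: 0.0499
gripper_force: 0.0
clock: 39.63
ee_pos: [0.5914, 0.1717, 0.1534]
orientation: [0.0, 0.763, 0.646, 0.001]
wrist_force: [-1.1, 0.5, -0.4]
grip_width: 0.0242
gripper_force: 0.0
clock: 40.05
ee_pos: [0.5887, 0.1604, 0.153]
orientation: [-0.001, 0.763, 0.646, 0.0]
wrist_force: [-4.1, 2.3, 5.9]
grip_width: 0.0191
gripper_force: 30.0
clock: 40.47
ee_pos: [0.5858, 0.1435, 0.153]
orientation: [-0.001, 0.763, 0.646, -0.0]
wrist_force: [-6.1, 0.7, 7.2]
grip_width: 0.0191
gripper_force: 30.0
clock: 40.88
ee_pos: [0.5839, 0.1326, 0.153]
orientation: [-0.001, 0.763, 0.647, 0.0]
wrist_force: [-6.2, 0.7, 7.8]
grip_width: 0.0188
gripper_force: 30.0
tcp [0.5839 0.1326 0.153 ] carrier [-0.0298  0.1418] F [-6.2  0.7  7.8]
```

```bash

python3 -m creep '[[[-0.2,-1,0],0,10],[[-0.3,-2,0],0,10],[[-0.5,-3,0],0,10],[[-0.5,-3,0],0,10],[[-0.5,-3,0],0,10]]'
python3 -m creep '[[[0,0,0],0,30],[[0,0,0],0,45],[[0,0,20],0,45],[[0,0,50],0,45],[[0,0,90],0,45]]'
python3 -m creep '[[[0,30,10],0,45],[[0,60,20],0,45],[[0,90,30],0,45],[[0,120,30],0,45],[[0,150,30],0,45]]'
python3 -m creep '[[[0,0,0],0,45],[[0,0,0],0,45],[[0,0,0],0,45],[[0,0,0],0,45],[[0,0,0],0,45]]'
python3 - <<'E'
from h import *
st();shot("top","top17");lids("top17",.163,.174)
p=cv2.imread("pics/top17.png")[145:295,190:350]; cv2.imwrite("pics/c17.png",cv2.resize(p,(640,600),interpolation=cv2.INTER_CUBIC))
E
```

```text
clock: 41.3
ee_pos: [0.5838, 0.1322, 0.1531]
orientation: [-0.001, 0.762, 0.647, 0.002]
wrist_force: [-2.6, 10.4, 1.9]
grip_width: 0.0193
gripper_force: 30.0
clock: 41.72
ee_pos: [0.5826, 0.1273, 0.2409]
orientation: [-0.0, 0.764, 0.646, -0.003]
wrist_force: [0.7, 0.8, 0.3]
grip_width: 0.0417
gripper_force: 0.0
clock: 42.13
ee_pos: [0.5846, 0.2792, 0.2734]
orientation: [0.0, 0.764, 0.646, 0.001]
wrist_force: [-1.3, -0.3, -0.2]
grip_width: 0.045
gripper_force: 0.0
clock: 42.55
ee_pos: [0.5845, 0.2769, 0.2727]
orientation: [0.0, 0.764, 0.645, -0.0]
wrist_force: [-0.1, -1.0, -0.3]
grip_width: 0.045
gripper_force: 0.0
tcp [0.5845 0.2769 0.2727] carrier [-0.0527  0.2842] F [-0.1 -1.  -0.3]
top17 px [263. 194.] n 949 mean [0.6423 0.0191 0.1696] circ 0.6442 0.0186 r 0.0607
top17 px [300. 201.] n 987 mean [ 0.6287 -0.0605  0.1695] circ 0.631 -0.0615 r 0.0603
```

View pics/c17.png

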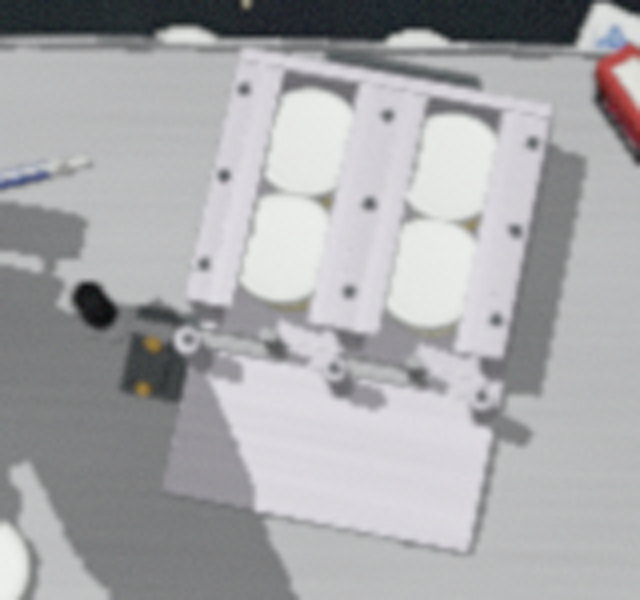

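The crop shows both tines in mid-mouth at (272,347) and (416,377), the knob in at (93,302), and all four lids behind the gate line. The knob met a hard stop (10 N with no further travel), so the gate is shut.

```bash
python3 -c "
from plant import robot
print(robot.close_job())"
```

```text
the job is handed in; nothing more can be done
None
```

The job is handed in: all four lidded pots stand under the lips, two per lane, the gate was pushed shut to its hard stop, and the empty pot, timer and stamp were not touched; the interface returned no verdict.

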